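Start a steam trap test from the guarded console

TASK

The trap is already clamped in the tester: start its test from the bench console. Press the far end of the supply rocker down to switch it on, then push the clear guard up and right back, press the button beneath it fully home and let it go, and finally push the guard over so that it is shut again. It is all pushing with the fingertips: pick nothing up, keep off the small vent button, and leave the parts lying around the console where they are.

Things in the scene. Friction and masses are not known exactly. Their poses are not given: they have to be found in the camera images.
- console: low grey box fixed on the counter, 158 (x) x 316 (y) x 62 mm; origin: centre of its underside; x points away from the operator, y along its length, z up. On top, 92 mm apart along y, sit three module plates 130 x 89 mm, faces 60 mm above the counter: supply (rocker), start (button under a clear guard), vent (small bare button, blank readout). Which sits left, middle or right changes
- rocker (a joint): supply rocker, the only rocker: grey paddle, 60 mm front to back x 34 mm wide, pivoted at its middle, two flat halves in a shallow V. 0 rad = off: near half (towards the operator) level, far half raised; 0.35 rad = on: far half level, still 10 mm above its bezel, near half raised. Stays where left; about 2 N on the far half moves it
- rocker_raised (a point): middle of the top face of the rocker's far half, 17 mm beyond the pivot line and, when off, 11 mm above it; pressing straight down here by 6 to 7 mm brings the rocker fully over. Moves with the rocker; when off its axes are those of the console
- guard (a joint): clear acrylic guard over the start button: hood 62 mm front to back, 60 mm wide, 3 mm walls, hinged along its far lower edge (line along the console's y). 0 rad = shut, 1.7 rad = right back on its stop, where its weight keeps it. 60 g, damped, turns easily; falls open by itself beyond about 1.1 rad and shut below about 0.9 rad, in about a second
- guard_hinge (a point): middle of the guard's hinge line, 71 mm above the counter, fixed; axes are those of the console
- guard_lip (a point): middle of the front edge of the guard's finger lip: the hood's 3 mm thick clear top runs 12 mm past its front wall towards the operator, 60 mm wide. When shut it lies 74 mm nearer the operator than the hinge and 40.5 mm above it. The front wall below reaches down to 2 mm above the plate. Moves with the guard
- start (a joint): the start button, the round button under the guard: spring push button, 0 m = out, 0.006 m = fully home; pressing takes 1.5 N at first and 5 N when fully home, springs back when let go
- start_top (a point): centre of the top face of the start button: 32 mm dia, green, in a steel collar 48 mm dia, 34 mm nearer the operator than the hinge; when out it lies 82 mm above the counter and 10 mm above the collar. Moves with the button; axes are those of the console
- vent (a joint): the vent button, a small bare steel button 20 mm dia on the vent module, not to be pressed: 0 m = out, 0.005 m = fully home
- trap_disc_mid (a point): centre, half-way up, of a bystander to be left alone: titanium steam trap disc, 42 dia x 8 mm, loose on the counter beside or in front of the console
- seal_holder_mid (a point): centre, half-way up, of a bystander to be left alone: black polymer seal holder ring, 68 dia x 20 mm, loose on the counter beside or in front of the console
- union_mid (a point): centre, half-way up, of a bystander to be left alone: polished stainless hexagon pipe union standing on end, about 60 dia x 66 mm, loose on the counter beside or in front of the console
- probe_mid (a point): centre, half-way up, of a bystander to be left alone: white ultrasonic probe lying down, body 95 x 36 x 34 mm, with a thin steel contact rod, 195 mm long in all, loose on the counter beside or in front of the console
- spare_trap_mid (a point): centre, half-way up, of a bystander to be left alone: dark forged steam trap, 88 x 50 x 58 mm, loose on the counter beside or in front of the console
- grease_tin_mid (a point): centre, half-way up, of a bystander to be left alone: small round tin, 56 dia x 42 mm, loose on the counter beside or in front of the console
- wrench_grip (a point): point on the shank, 40 mm off centre, of a bystander to be left alone: steel wrench lying down, 200 x 38 x 8 mm, loose on the counter beside or in front of the console

How it is judged:
On the way, in this order (a step that is already met when the one before it is completed fails the run):
1. the supply rocker is on (value of joint rocker above 0.28 rad), for 0.2 s.
2. the guard is thrown right back (value of joint guard above 1.45 rad), for 0.2 s.
3. the start button is pressed fully home with the supply on (value of joint start above 0.0048 m and value of joint rocker above 0.28 rad), for 0.1 s.
At the end, for the whole second after the job is handed in: rocker on (above 0.28 of 0.35 rad), start button out again (under 1 mm), guard shut (under 0.06 rad), vent button out; before that, in order: rocker on, guard thrown back (above 1.45 rad), start button pressed home (above 4.8 of 6 mm) (value of joint rocker above 0.28 rad and value of joint each of start, vent below 0.001 m and value of joint guard below 0.06 rad); the robot touches nothing.
It fails at once if the vent button is pressed (value of joint vent above 0.002 m).
It fails at once if the start button is pressed with the supply off (value of joint start above 0.002 m and value of joint rocker below 0.2 rad).
It fails at once if a loose part is shoved away (more than 25 mm) (distance of any of trap_disc_mid, seal_holder_mid, union_mid, probe_mid, spare_trap_mid, grease_tin_mid, wrench_grip from where it was at the start of the episode above 0.025 m).
It fails at once if a loose part is lifted off the counter (height (world z) of trap_disc_mid above 0.019 m or height (world z) of seal_holder_mid above 0.025 m or height (world z) of union_mid above 0.048 m or height (world z) of probe_mid above 0.032 m or height (world z) of spare_trap_mid above 0.044 m or height (world z) of grease_tin_mid above 0.036 m or height (world z) of wrench_grip above 0.0185 m).
It also fails if it takes over 54 s, if anything falls off the work surface, if the arm or the gripper's body presses on something with over 40 N, if the wrist force passes 120 N, or if a joint passes its speed limit or range.

ROBOT

A 6-joint arm with a two-finger parallel gripper is mounted at the origin on the work surface. World frame = base frame: x ahead of the robot, y to its left, z up, the work surface at z = 0. Lengths are in m, angles in rad, forces in N, time in s.
With the tool pointing down it reaches from about 0.275 to 0.975 m from the base axis. Payload 8.4 kg.
Tool frame: the origin (TCP) lies midway between the tips of the shut fingers; the grasp point (between the pads) lies env.grip_point_offset behind it (env.grip_point_offset is the distance from the TCP to the grasp point, in m); z points along the fingers, x is the direction in which the jaws open and shut, and the axes are right-handed (so a half turn about z gives the same grasp; the last joint's range is limited). The gripper opens to 92 mm and grips with 3 to 60 N. Pads are 20 mm wide; open, the fingers measure 128 mm over their backs; the gripper's body (75 mm by 189 mm) begins 69 mm behind the grasp point.
Start: joints at [1.153, 0.353, 1.633, -0, 1.155, -0.002], TCP at [0.252, 0.572, 0.215] pointing down, gripper open.
Joint ranges: [-2.63, 2.63], [-0.92, 2.1], [0.06, 2.66], [-1.3, 4.44], [0, 2.69], [-3.02, 3.02]. Speed limits (rad/s): [2.22, 2.22, 2.79, 3.14, 3.14, 3.14].

INTERFACE

Orientations are given as a rotation vector (axis times angle).
In Python, from bench import sensors, optics, env gives the robot as it stands.
- The arm moves only by the tool step_arm, never from a script. Its argument "targets" is a list of rows, each an object of numbers: "tx", "ty", "tz": the shift along the tool's x, y, z in cm; "roll": the turn about the tool's z in degrees; "claw": the finger opening in cm, from 0 to 9.19. In form: [{"tx": .., "ty": .., "tz": .., "roll": .., "claw": ..}, ...]. A call has 1 to 12 rows; each row is the pose to reach, as a shift and turn from the pose measured when the call began, along the tool's axes at that moment; what a row does not reach only later rows make up. A row lasts 1/8 s, in which the tool goes at most 62.5 mm and 10.7 degrees, less where a joint would pass 70% of its speed; a pose out of reach is approached as far as the arm can. A call with a gripper value outside its range is refused whole. The fingers move at their own pace and stop on an object; "newtons" is the grip in N (left out, the last holds). Time passes only in rows, so rows that repeat a pose let the fingers close. It gives the time, the measured TCP pose, the force and the opening at its end, in the units of the state.
- sensors.observe(): the state, without advancing time (a new reading comes with each control period).
- optics.snapshot(name): name is "scene" or "side" or "wrist"; returns a dict with "image" (400x640x3 uint8, red, green, blue), "z_map" (400x640 float32, m along the optical axis (not along the pixel's ray), 0 where there is no reading), "fov_y" (degrees; the focal length in pixels is half the picture's height over the tangent of half this angle, whatever the lens; pixels are square), "cx", "cy" (the principal point, pixels), "dist" ([k1, k2, p1, p2, k3] as OpenCV has them; the pictures are not rectified), "R" (3x3) and "t" (3): a world point X has camera coordinates R X + t. Camera axes: x right, y down, z forward; pixel columns grow to the right and rows downward; lengths in m; the calibration is good to about 2 mm. A picture is of the moment at which its call begins.
- env.job_done(): hands the job in, once; it reports no verdict.
The state is a dict: "clock": time; "joint_pos": joint angles; "joint_vel": joint speeds; "joint_efforts": joint torques, N m; "eef_pos": TCP position; "tool_rot": TCP orientation; "contact_force": force on the tool from outside, world axes, zero at the start; "moment": the same for the moment, N m; "grip_width": finger opening in m.
Only numpy, scipy, OpenCV 4.12 (cv2) and the standard library are available. Lean on these libraries where they do the work, as an engineer would, in place of code of your own. Each camera call takes 0.05 s, during which the arm holds its last target.

## Working session

There is one attempt and no reset: what is moved stays moved. The work goes in short steps, Python scripts to look and compute and a tool call to move; the robot and the scene stay as the last step left them, time stands still between calls to the robot, and variables do not carry over. Pictures are saved under pics/ and viewed, and the job is handed in when it is done.

Besides the shell and the picture viewer there is one more tool, called as name(argument=value, ...), one argument or row to a line, values as JSON. step_arm: Moves the arm, as the interface text tells. Its arguments: {"type":"object","properties":{"targets":{"type":"array","items":{"type":"object","properties":{"tx":{"type":"number"},"ty":{"type":"number"},"tz":{"type":"number"},"roll":{"type":"number"},"claw":{"type":"number"}}}},"newtons":{"type":"number"}},"required":["targets"]}

```bash
ls; mkdir -p pics; python3 - <<'E'
from bench import sensors, optics, env
import cv2,numpy as np
s=sensors.observe();print({k:np.round(v,3).tolist() for k,v in s.items()}, env.grip_point_offset)
for n in ["scene","side","wrist"]:
    p=optics.snapshot(n);cv2.imwrite(f"pics/{n}0.png",p["image"][:,:,::-1])
    np.savez(f"{n}0.npz",**p)
    print(n,p["fov_y"],p["cx"],p["cy"],p["dist"],np.round(-p["R"].T@p["t"],3),np.round(p["R"],2).tolist())
E
```

```text
pics
{'clock': 0.0, 'joint_pos': [1.153, 0.354, 1.634, -0.0, 1.155, -0.002], 'joint_vel': [0.0, -0.0, 0.0, 0.0, -0.002, -0.001], 'joint_efforts': [-0.002, -59.386, -33.419, 0.07, 0.024, -0.0], 'eef_pos': [0.252, 0.571, 0.214], 'tool_rot': [2.631, 1.715, -0.002], 'contact_force': [-0.237, -0.095, -0.339], 'moment': [0.005, 0.021, -0.011], 'grip_width': 0.092} 0.0187
scene 43.536361456434854 321.93758475950796 205.16859329204067 [-0.07846898  0.          0.          0.          0.        ] [ 1.126 -0.139  1.128] [[0.17, 0.98, 0.0], [0.83, -0.14, -0.55], [-0.54, 0.1, -0.84]]
side 57.109083269545756 318.6925071219244 197.91958990036326 [-0.07007594  0.          0.          0.          0.        ] [ 0.198 -0.52   0.628] [[0.89, -0.45, 0.0], [-0.3, -0.6, -0.75], [0.34, 0.66, -0.67]]
wrist 66.24600104378804 321.82017050680776 202.32516508246584 [-0.04641932  0.          0.          0.          0.        ] [0.189 0.598 0.384] [[0.4, 0.91, -0.0], [0.89, -0.39, 0.24], [0.22, -0.1, -0.97]]
```

View pics/scene0.png

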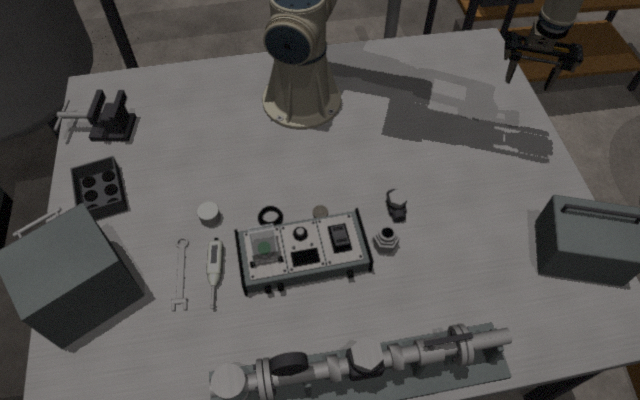

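View pics/side0.png

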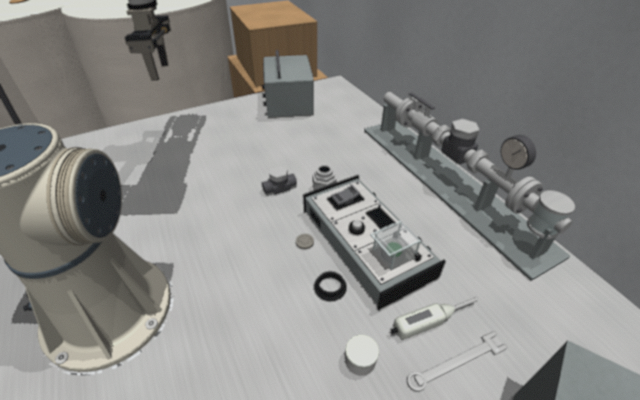

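View pics/wrist0.png

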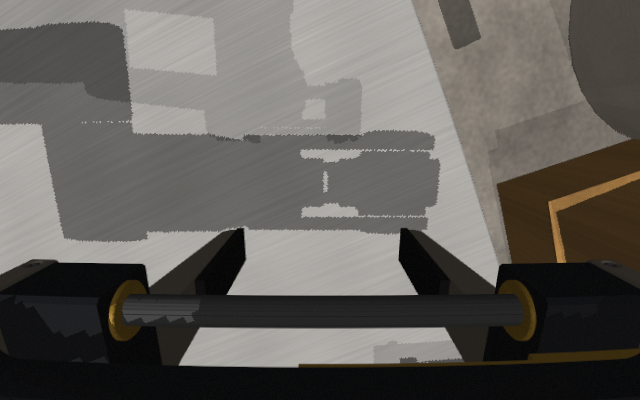

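The console lies ahead of the robot. In the scene view the rocker is at about (340,237), the vent button at (300,233) and the guard at (264,248). I'll zoom in and compute positions next.

```bash
cat > h.py <<'E'
import numpy as np,cv2
def ray(p,uv):
    f=200/np.tan(np.radians(p["fov_y"])/2)
    K=np.array([[f,0,p["cx"]],[0,f,p["cy"]],[0,0,1.]])
    n=cv2.undistortPoints(np.array(uv,float).reshape(-1,1,2),K,np.array(p["dist"],float))[:,0]
    return np.c_[n,np.ones(len(n))]
def proj(p,X):
    f=200/np.tan(np.radians(p["fov_y"])/2)
    K=np.array([[f,0,p["cx"]],[0,f,p["cy"]],[0,0,1.]])
    return cv2.projectPoints(np.array(X,float).reshape(-1,1,3),cv2.Rodrigues(np.array(p["R"]))[0],np.array(p["t"],float),K,np.array(p["dist"],float))[0][:,0]
def onz(p,uv,z):
    d=ray(p,uv)@p["R"]; c=-p["R"].T@p["t"]
    return c+d*((z-c[2])/d[:,2])[:,None]
def cloud(p):
    v,u=np.mgrid[0:400,0:640]
    r=ray(p,np.c_[u.ravel(),v.ravel()])
    c=r*np.array(p["z_map"]).ravel()[:,None]
    return ((c-p["t"])@p["R"]).reshape(400,640,3)
E
python3 - <<'E'
import numpy as np,cv2
from h import *
for n,(a,b,c,d) in {"scene":(190,310,220,390),"side":(150,310,250,450)}.items():
    p=dict(np.load(n+"0.npz"))
    im=p["image"][a:b,c:d,::-1]
    im=cv2.resize(im,None,fx=4,fy=4,interpolation=cv2.INTER_CUBIC); im=cv2.convertScaleAbs(im,alpha=1.4)
    cv2.imwrite(f"pics/{n}z.png",im)
    C=cloud(p); 
    m=(abs(C[...,2]-.060)<.004)&(p["z_map"]>0)&(C[...,0]>.3)&(C[...,0]<.8)&(abs(C[...,1])<.35)
    q=C[m]; print(n,len(q),q.min(0),q.max(0),np.median(q[:,2]))
    r=cv2.minAreaRect(q[:,:2].astype(np.float32)*1000); print(r, cv2.boxPoints(r))
E
```

```text
scene 4049 [ 0.42406577 -0.24047596  0.05600055] [0.62988961 0.20413161 0.06399991] 0.059190692832511965
((538.9728393554688, -14.9638671875), (180.56837463378906, 458.5684509277344), 6.938388347625732) [[ 421.65186  201.73471]
 [ 477.04785 -253.47546]
 [ 656.2938  -231.66245]
 [ 600.8978   223.54773]]
side 3980 [ 0.42024506 -0.23951765  0.05602306] [0.62561491 0.21157701 0.06399817] 0.059457184862473755
((535.5008544921875, -10.050994873046875), (182.40611267089844, 464.4637451171875), 6.688047885894775) [[ 417.8719   209.9787 ]
 [ 471.96503 -251.32434]
 [ 653.1298  -230.08069]
 [ 599.0367   231.22235]]
```

View pics/scenez.png

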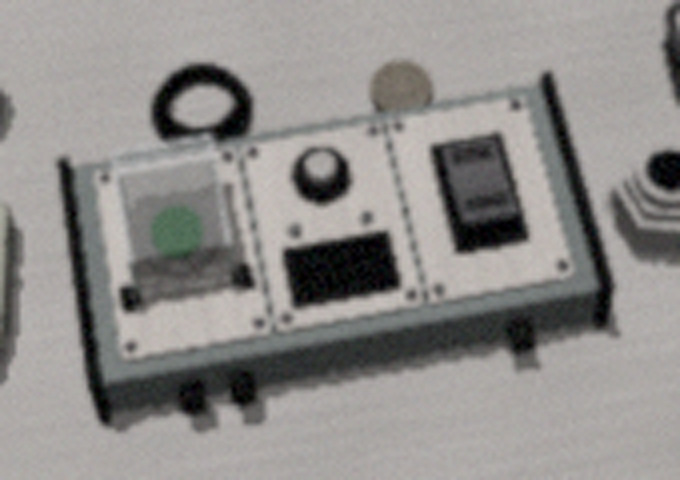

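View pics/sidez.png

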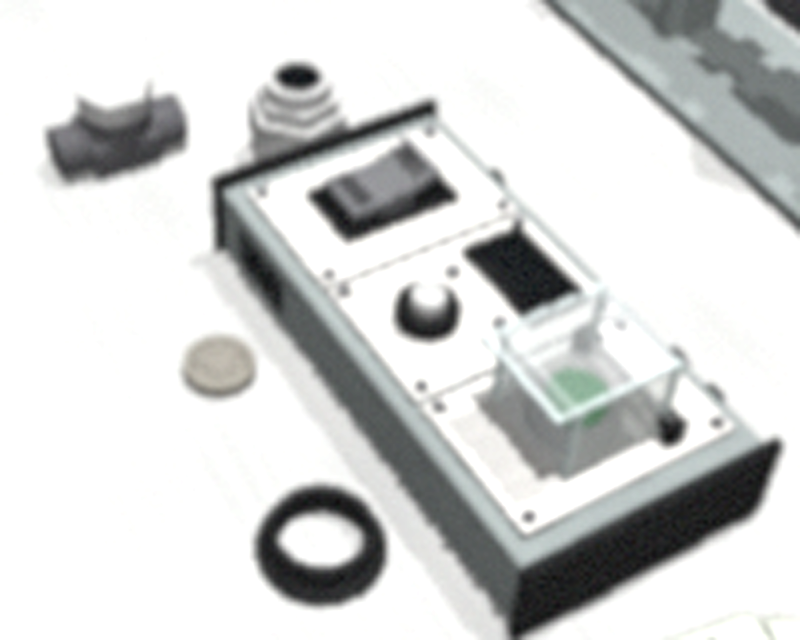

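```bash
python3 - <<'E'
import numpy as np
from h import *
from scipy.optimize import least_squares
S=dict(np.load("scene0.npz"));D=dict(np.load("side0.npz"))
# (module y, sx, sy) : crop px
sc={(1,-1,1):(516,104),(1,-1,-1):(398,126),(1,1,1):(563,265),(1,1,-1):(438,291),
(0,-1,-1):(253,152),(0,-1,1):(373,131),(0,1,1):(411,295),(0,1,-1):(286,318),
(-1,-1,-1):(105,178),(-1,-1,1):(228,156),(-1,1,-1):(130,347),(-1,1,1):(260,323)}
sd={(1,-1,1):(263,190),(1,1,1):(430,131),(1,1,-1):(503,204),(1,-1,-1):(329,275),(0,-1,1):(343,290),(0,-1,-1):(421,386),(0,1,-1):(620,322),(-1,-1,1):(439,406),(-1,-1,-1):(528,517),(-1,1,-1):(716,422)}
def w(v,X):
    x,y,t=v[:3];c,s=np.cos(t),np.sin(t);X=np.asarray(X,float)
    return np.c_[x+c*X[:,0]-s*X[:,1],y+s*X[:,0]+c*X[:,1],X[:,2]]
def res(v,which=(0,1)):
    o=[]
    for i in which:
        p,d,off=((S,sc,(220,190)),(D,sd,(250,150)))[i]
        X=[(k[1]*v[3],k[0]*.092+k[2]*v[4],.060) for k in d]
        uv=np.array(list(d.values()))/4-.375+off
        o.append(proj(p,w(v,X))-uv)
    return np.concatenate(o).ravel()
for wh in ((0,),(1,),(0,1)):
    r=least_squares(res,[.535,-.03,.12,.058,.038],args=(wh,),loss="soft_l1")
    print(wh,np.round(r.x,4),np.sqrt(np.mean(r.fun**2)),abs(r.fun).max())
v=r.x; np.save("pose.npy",v[:3])
# cloud checks
for n,p in (("scene",S),("side",D)):
    C=cloud(p).reshape(-1,3);q=C[(p["z_map"]>0).ravel()]
    c,s=np.cos(v[2]),np.sin(v[2]);L=np.c_[(q[:,:2]-v[:2])@np.array([[c,-s],[s,c]]),q[:,2]]
    for nm,y0 in (("supply",.092),("vent",0),("start",-.092)):
        m=(abs(L[:,0])<.08)&(abs(L[:,1]-y0)<.045)&(L[:,2]>.068)
        a=L[m]*1000
        if len(a)==0:continue
        print(n,nm,len(a),"x",a[:,0].min().round(),a[:,0].max().round(),"y",a[:,1].min().round(),a[:,1].max().round(),"z",a[:,2].max().round())
        if nm!="vent":
            for x in range(-60,70,6):
                b=a[(abs(a[:,0]-x)<3)]
                if len(b): print("  x",x,len(b),"y",b[:,1].min().round(),b[:,1].max().round(),"zmed",np.median(b[:,2]).round(1),"zmax",b[:,2].max().round(1))
# start button green
for n,p,d in (("scene",S,(177,232)),("side",D,(577,385))):
    off=np.array((220,190) if n=="scene" else (250,150))
    X=onz(p,[np.array(d)/4-.375+off],.082)[0]; print(n,"green",X, "local",(X[:2]-v[:2])@np.array([[np.cos(v[2]),-np.sin(v[2])],[np.sin(v[2]),np.cos(v[2])]]))
E
```

```text
(0,) [ 0.545  -0.0813  0.0349  0.0581  0.0381] 0.15322113652306768 0.3646838715525291
(1,) [ 0.5435 -0.0783  0.0304  0.0581  0.0387] 1.2843751263547267 4.1323451467608265
(0, 1) [ 0.5441 -0.0802  0.0314  0.0584  0.0382] 0.9345258352137272 3.5900690143066925
scene supply 296 x -34.0 35.0 y 66.0 111.0 z 88.0
  x -36 2 y 98.0 100.0 zmed 68.7 zmax 69.1
  x -30 11 y 72.0 98.0 zmed 73.0 zmax 75.9
  x -24 25 y 72.0 105.0 zmed 75.5 zmax 78.0
  x -18 35 y 66.0 106.0 zmed 75.5 zmax 78.6
  x -12 31 y 73.0 105.0 zmed 74.6 zmax 81.0
  x -6 25 y 74.0 107.0 zmed 75.0 zmax 80.1
  x 0 33 y 72.0 105.0 zmed 75.2 zmax 77.8
  x 6 23 y 73.0 104.0 zmed 76.4 zmax 79.3
  x 12 25 y 73.0 110.0 zmed 79.1 zmax 84.5
  x 18 24 y 73.0 105.0 zmed 81.9 zmax 84.7
  x 24 28 y 74.0 105.0 zmed 83.1 zmax 88.2
  x 30 32 y 73.0 105.0 zmed 82.3 zmax 88.4
  x 36 2 y 68.0 111.0 zmed 69.6 zmax 70.4
scene vent 187 x -45.0 58.0 y -32.0 27.0 z 84.0
scene start 883 x -43.0 38.0 y -132.0 -55.0 z 118.0
  x -42 29 y -122.0 -65.0 zmed 112.3 zmax 117.1
  x -36 55 y -123.0 -65.0 zmed 112.1 zmax 118.2
  x -30 56 y -121.0 -64.0 zmed 112.2 
[... 1286 characters left out ...]
8 zmax 114.0
  x -24 113 y -121.0 -60.0 zmed 111.9 zmax 114.3
  x -18 112 y -121.0 -60.0 zmed 111.7 zmax 115.0
  x -12 109 y -121.0 -59.0 zmed 111.7 zmax 114.7
  x -6 108 y -121.0 -60.0 zmed 111.7 zmax 114.7
  x 0 104 y -121.0 -59.0 zmed 112.1 zmax 114.3
  x 6 105 y -121.0 -61.0 zmed 111.7 zmax 114.6
  x 12 109 y -121.0 -60.0 zmed 111.7 zmax 114.5
  x 18 103 y -121.0 -61.0 zmed 112.0 zmax 114.5
  x 24 108 y -128.0 -60.0 zmed 111.6 zmax 114.2
  x 30 70 y -128.0 -61.0 zmed 110.3 zmax 113.9
  x 36 4 y -129.0 -119.0 zmed 73.4 zmax 74.1
scene green [ 0.54836426 -0.17312579  0.082     ] local [ 0.00130734 -0.09305998]
side green [ 0.54373856 -0.16811936  0.082     ] local [-0.00315885 -0.08791075]
```

```bash
cat >> h.py <<'E'
V=np.load("pose.npy")
def L2W(x,y,z): 
    c,s=np.cos(V[2]),np.sin(V[2]); return np.array([V[0]+c*x-s*y,V[1]+s*x+c*y,z])
def W2L(X):
    c,s=np.cos(V[2]),np.sin(V[2]); d=np.array(X[:2])-V[:2]; return np.array([c*d[0]+s*d[1],-s*d[0]+c*d[1],X[2]])
def plan(pts,s):
    from scipy.spatial.transform import Rotation as R
    r=R.from_rotvec(s["tool_rot"]).as_matrix()
    want=np.array([-np.sin(V[2]),np.cos(V[2]),0])
    l=r.T@want; print("roll",np.degrees(np.arctan2(l[1],l[0])).round(2),"local now",W2L(s["eef_pos"]).round(4),"F",np.round(s["contact_force"],2),"t",s["clock"])
    for p in pts: print(p,(100*r.T@(L2W(*p)-s["eef_pos"])).round(2))
E
python3 - <<'E'
from h import *
from bench import sensors
plan([(.017,.092,.2),(.017,.092,.11)],sensors.observe())
for n in("scene","side"):
    p=dict(np.load(n+"0.npz"));C=cloud(p).reshape(-1,3)
    q=C[(p["z_map"].ravel()>0)&(C[:,2]>.05)&(C[:,2]<.4)&(C[:,0]>.64)&(C[:,0]<1)&(C[:,1]>-.4)&(C[:,1]<.2)]
    for x in np.arange(.64,.9,.02):
        b=q[abs(q[:,0]-x)<.01]; print(n,x.round(2),len(b),b[:,2].max().round(3) if len(b) else "")
E
```

```text
roll -25.63 local now [-0.2712  0.6604  0.214 ] F [0.29 0.7  0.48] t 0.15
(0.017, 0.092, 0.2) [-38.78  50.57   1.44]
(0.017, 0.092, 0.11) [-38.77  50.57  10.44]
scene 0.64 0 
scene 0.66 0 
scene 0.68 0 
scene 0.7 0 
scene 0.72 0 
scene 0.74 0 
scene 0.76 0 
scene 0.78 0 
scene 0.8 0 
scene 0.82 63 0.142
scene 0.84 941 0.227
scene 0.86 2832 0.235
scene 0.88 3262 0.234
side 0.64 0 
side 0.66 0 
side 0.68 0 
side 0.7 0 
side 0.72 0 
side 0.74 0 
side 0.76 0 
side 0.78 0 
side 0.8 0 
side 0.82 475 0.18
side 0.84 4420 0.231
side 0.86 1985 0.231
side 0.88 568 0.23
```

step_arm(
  targets=[
    {"tx":-3.5,"ty":4.6,"tz":0.5,"roll":-5,"claw":0},
    {"tx":-7,"ty":9.2,"tz":1,"roll":-10,"claw":0},
    {"tx":-10.5,"ty":13.8,"tz":1.4,"roll":-15,"claw":0},
    {"tx":-14,"ty":18.4,"tz":1.4,"roll":-20,"claw":0},
    {"tx":-17.5,"ty":23,"tz":1.4,"roll":-25.6,"claw":0},
    {"tx":-21,"ty":27.6,"tz":1.4,"roll":-25.6,"claw":0},
    {"tx":-24.5,"ty":32.2,"tz":1.4,"roll":-25.6,"claw":0},
    {"tx":-28,"ty":36.7,"tz":1.4,"roll":-25.6,"claw":0},
    {"tx":-31.5,"ty":41.2,"tz":1.4,"roll":-25.6,"claw":0},
    {"tx":-35,"ty":45.8,"tz":1.4,"roll":-25.6,"claw":0},
    {"tx":-38.8,"ty":50.6,"tz":1.4,"roll":-25.6,"claw":0},
    {"tx":-38.8,"ty":50.6,"tz":1.4,"roll":-25.6,"claw":0},
  ],
)

```text
clock: 1.65
eef_pos: [0.5599, 0.0086, 0.2002]
tool_rot: [2.191, 2.25, -0.002]
contact_force: [-0.5, 0.8, 0.1]
grip_width: -0.0002
```

```bash
python3 - <<'E'
from h import *
from bench import sensors,optics
plan([(.017,.092,.092),(.017,.092,.074)],sensors.observe())
p=optics.snapshot("wrist");cv2.imwrite("pics/w1.png",p["image"][:,:,::-1])
E
```

```text
roll -0.27 local now [0.0185 0.0882 0.2002] F [-0.55  0.82  0.06] t 1.65
(0.017, 0.092, 0.092) [ 0.39 -0.15 10.82]
(0.017, 0.092, 0.074) [ 0.4  -0.15 12.62]
```

View pics/w1.png

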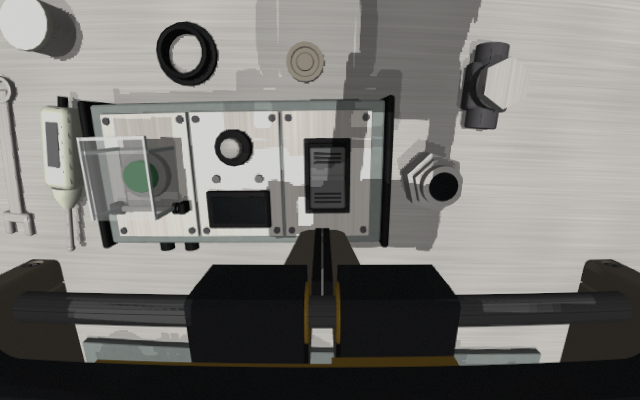

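The wrist view shows the shut fingers above the supply module. The rocker is at (327,175), the vent button at (233,148) and the guard at (120,178). The tilted loose union at (432,185) is well clear.

step_arm(
  targets=[
    {"tx":0.4,"ty":-0.2,"tz":4,"roll":-0.3,"claw":0},
    {"tx":0.4,"ty":-0.2,"tz":8,"roll":-0.3,"claw":0},
    {"tx":0.4,"ty":-0.2,"tz":10,"roll":-0.3,"claw":0},
    {"tx":0.4,"ty":-0.2,"tz":11,"roll":-0.3,"claw":0},
    {"tx":0.4,"ty":-0.2,"tz":11.5,"roll":-0.3,"claw":0},
    {"tx":0.4,"ty":-0.2,"tz":12,"roll":-0.3,"claw":0},
    {"tx":0.4,"ty":-0.2,"tz":12.3,"roll":-0.3,"claw":0},
    {"tx":0.4,"ty":-0.2,"tz":12.5,"roll":-0.3,"claw":0},
    {"tx":0.4,"ty":-0.2,"tz":12.5,"roll":-0.3,"claw":0},
  ],
)

```text
clock: 2.82
eef_pos: [0.5575, 0.0143, 0.0763]
tool_rot: [2.184, 2.257, 0.0]
contact_force: [-1.2, 1.0, 10.7]
grip_width: 0.0006
```

```bash
cat > view.py <<'E'
import sys
from h import *
from bench import sensors,optics
s=sensors.observe();plan([],s)
t=sys.argv[1]
o=[]
for n,(a,b,c,d) in {"scene":(160,290,220,400),"side":(120,280,240,460)}.items():
    p=optics.snapshot(n);im=cv2.resize(p["image"][a:b,c:d,::-1],(390,290),interpolation=cv2.INTER_CUBIC);o.append(im)
cv2.imwrite(f"pics/v{t}.png",np.hstack(o))
E
python3 view.py 1
```

```text
roll 0.07 local now [0.0163 0.094  0.0763] F [-1.23  1.03 10.68] t 2.825
```

View pics/v1.png

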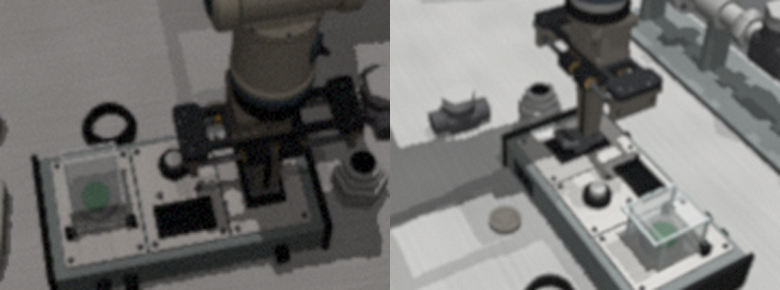

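Contact force is 10.7 N at z = 76.3 mm, so the rocker is on its stop. I'll raise the arm and check.

step_arm(
  targets=[
    {"tx":0,"ty":0,"tz":-4,"roll":0,"claw":0},
    {"tx":0,"ty":-4,"tz":-8,"roll":0,"claw":0},
    {"tx":-3,"ty":-9,"tz":-8.5,"roll":0,"claw":0},
    {"tx":-8,"ty":-9.5,"tz":-8.5,"roll":0,"claw":0},
    {"tx":-13,"ty":-9.5,"tz":-8.5,"roll":0,"claw":0},
    {"tx":-18,"ty":-9.5,"tz":-8.5,"roll":0,"claw":0},
    {"tx":-18.6,"ty":-9.5,"tz":-8.5,"roll":0,"claw":0},
    {"tx":-18.6,"ty":-9.5,"tz":-8.5,"roll":0,"claw":0},
  ],
)

```text
clock: 3.92
eef_pos: [0.4679, -0.1745, 0.1611]
tool_rot: [2.186, 2.256, 0.0]
contact_force: [-0.8, -0.1, -0.6]
grip_width: 0.0007
```

```bash
python3 view.py 2; python3 - <<'E'
from h import *
from bench import sensors,optics
s=sensors.observe()
plan([(-.070,-.092,.102)],s)
for n in ("scene","side"):
    p=optics.snapshot(n)
    q=cloud(p).reshape(-1,3)[(p["z_map"]>0).ravel()]
    L=np.array([W2L(X) for X in q[(abs(q[:,0]-.544)<.1)&(abs(q[:,1])<.09)]])
    for x in (-24,-15,15,24):
        b=L[(abs(L[:,0]*1000-x)<3)&(abs(L[:,1]-.092)<.012)&(L[:,2]>.065)]; print(n,x,len(b),np.median(b[:,2]).round(4) if len(b) else "")
E
```

```text
roll -0.01 local now [-0.0791 -0.0919  0.1611] F [-0.8  -0.15 -0.57] t 3.925
roll 0.1 local now [-0.0789 -0.0909  0.1612] F [ 0.59 -0.65 -0.38] t 4.025
(-0.07, -0.092, 0.102) [-0.11  0.89  5.92]
scene -24 16 0.0839
scene -15 26 0.0818
scene 15 24 0.0743
scene 24 21 0.0756
side -24 17 0.0842
side -15 14 0.0814
side 15 1 0.0714
side 24 0
```

View pics/v2.png

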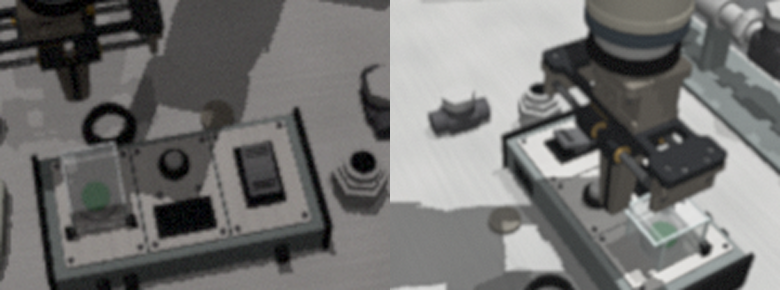

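The rocker is on: its near half reads 84 mm and its far half 75 mm. Next I'll lower the fingers in front of the guard and push its lip back along the arc.

step_arm(
  targets=[
    {"tx":-0.1,"ty":0.9,"tz":3,"roll":0,"claw":0},
    {"tx":-0.1,"ty":0.9,"tz":5.9,"roll":0,"claw":0},
    {"tx":-0.1,"ty":0.9,"tz":5.9,"roll":0,"claw":0},
    {"tx":-0.1,"ty":2,"tz":5.9,"roll":0,"claw":0},
    {"tx":-0.1,"ty":2.8,"tz":5.9,"roll":0,"claw":0},
    {"tx":-0.1,"ty":3.4,"tz":5,"roll":0,"claw":0},
    {"tx":-0.1,"ty":4.1,"tz":4.1,"roll":0,"claw":0},
    {"tx":-0.1,"ty":4.9,"tz":3.4,"roll":0,"claw":0},
    {"tx":-0.1,"ty":5.7,"tz":2.8,"roll":0,"claw":0},
    {"tx":-0.1,"ty":5.7,"tz":2.8,"roll":0,"claw":0},
  ],
)

```text
clock: 5.38
eef_pos: [0.5269, -0.1726, 0.1341]
tool_rot: [2.181, 2.257, 0.002]
contact_force: [-0.4, 0.1, 0.1]
grip_width: 0.0004
```

```bash
python3 view.py 3
```

```text
roll 0.18 local now [-0.0201 -0.0919  0.1341] F [-0.43  0.07  0.11] t 5.375
```

View pics/v3.png

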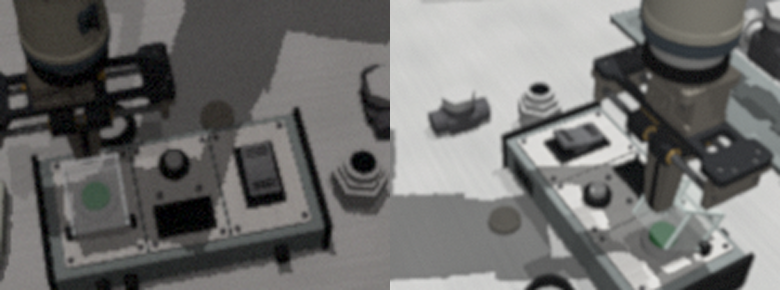

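The guard is about 30° up and resting on the fingers, so I'll keep going.

step_arm(
  targets=[
    {"tx":0,"ty":0.9,"tz":-0.5,"roll":0,"claw":0},
    {"tx":0,"ty":1.9,"tz":-0.9,"roll":0,"claw":0},
    {"tx":0,"ty":3,"tz":-1.1,"roll":0,"claw":0},
    {"tx":0,"ty":4,"tz":-1.2,"roll":0,"claw":0},
    {"tx":0,"ty":4.8,"tz":-1.2,"roll":0,"claw":0},
    {"tx":0,"ty":5.5,"tz":-1.2,"roll":0,"claw":0},
    {"tx":0,"ty":6.3,"tz":-1.2,"roll":0,"claw":0},
    {"tx":0,"ty":6.3,"tz":-1.2,"roll":0,"claw":0},
    {"tx":0,"ty":5,"tz":-2,"roll":0,"claw":0},
    {"tx":0,"ty":2,"tz":-3,"roll":0,"claw":0},
    {"tx":0,"ty":2,"tz":-3,"roll":0,"claw":0},
    {"tx":0,"ty":2,"tz":-3,"roll":0,"claw":0},
  ],
)

```text
clock: 6.98
eef_pos: [0.5457, -0.1719, 0.1638]
tool_rot: [2.182, 2.257, 0.001]
contact_force: [-0.0, 0.8, 0.2]
grip_width: 0.0003
```

```bash
python3 view.py 4; python3 -c "
from h import *
from bench import sensors
plan([(-.001,-.092,.09),(-.001,-.092,.074)],sensors.observe())"
```

```text
roll 0.14 local now [-0.0014 -0.0917  0.1638] F [-0.    0.75  0.19] t 6.975
roll 0.16 local now [-0.0011 -0.0916  0.1633] F [ 0.85 -0.78  0.18] t 7.075
(-0.001, -0.092, 0.09) [-0.04 -0.    7.33]
(-0.001, -0.092, 0.074) [-0.04 -0.    8.93]
```

View pics/v4.png

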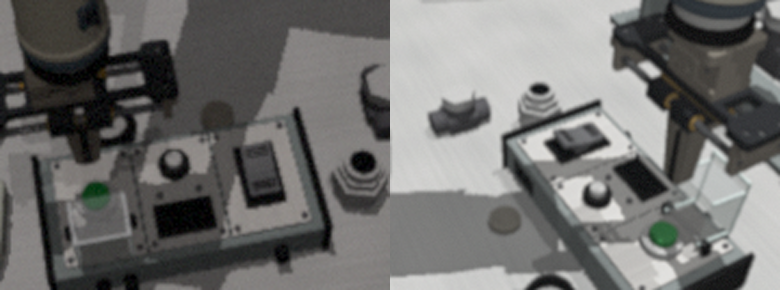

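The guard is fully back and the button is clear. Now I'll press straight down.

step_arm(
  targets=[
    {"tx":0,"ty":0,"tz":4,"roll":0,"claw":0},
    {"tx":0,"ty":0,"tz":6.5,"roll":0,"claw":0},
    {"tx":0,"ty":0,"tz":7.6,"roll":0,"claw":0},
    {"tx":0,"ty":0,"tz":8.2,"roll":0,"claw":0},
    {"tx":0,"ty":0,"tz":8.6,"roll":0,"claw":0},
    {"tx":0,"ty":0,"tz":8.85,"roll":0,"claw":0},
    {"tx":0,"ty":0,"tz":8.9,"roll":0,"claw":0},
    {"tx":0,"ty":0,"tz":8.9,"roll":0,"claw":0},
  ],
)

```text
clock: 8.07
eef_pos: [0.5463, -0.1718, 0.0762]
tool_rot: [2.182, 2.258, 0.002]
contact_force: [-6.4, 2.8, 16.2]
grip_width: 0.0005
```

```bash
python3 view.py 5
```

```text
roll 0.16 local now [-0.0007 -0.0916  0.0762] F [-6.41  2.81 16.24] t 8.075
```

View pics/v5.png

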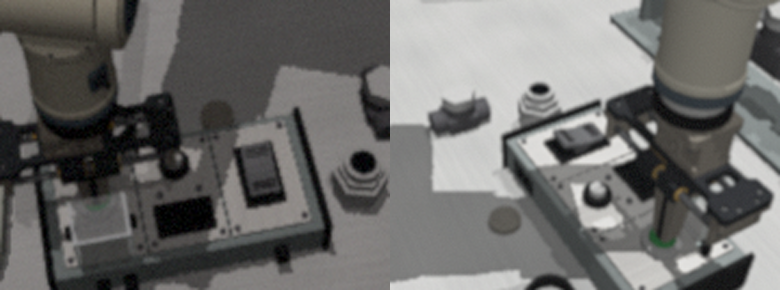

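The button is home: z = 76.2 mm with 16 N pressing, above the 5 N needed. Next I'll release it, rise over the guard and go behind it.

step_arm(
  targets=[
    {"tx":0,"ty":0,"tz":-5,"roll":0,"claw":0},
    {"tx":0,"ty":0,"tz":-10,"roll":0,"claw":0},
    {"tx":0,"ty":0,"tz":-12,"roll":0,"claw":0},
    {"tx":0,"ty":3,"tz":-12,"roll":0,"claw":0},
    {"tx":0,"ty":7,"tz":-12,"roll":0,"claw":0},
    {"tx":0,"ty":11,"tz":-12,"roll":0,"claw":0},
    {"tx":0,"ty":12,"tz":-12,"roll":0,"claw":0},
    {"tx":0,"ty":12,"tz":-12,"roll":0,"claw":0},
  ],
)

```text
clock: 9.18
eef_pos: [0.6658, -0.1675, 0.1963]
tool_rot: [2.182, 2.258, 0.001]
contact_force: [-1.2, 1.1, -0.4]
grip_width: 0.0005
```

```bash
python3 view.py 6;python3 -c "
from h import *
from bench import sensors
plan([(.117,-.092,.121),(.05,-.092,.121)],sensors.observe())"
```

```text
roll 0.18 local now [ 0.1189 -0.0912  0.1963] F [-1.2   1.07 -0.38] t 9.175
roll 0.15 local now [ 0.1179 -0.0913  0.1965] F [ 0.13  0.52 -0.06] t 9.275
(0.117, -0.092, 0.121) [-0.07 -0.1   7.55]
(0.05, -0.092, 0.121) [-0.05 -6.8   7.54]
```

View pics/v6.png

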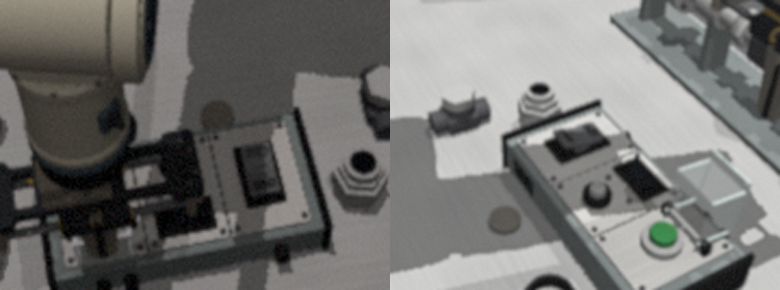

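The guard is still back and the button is out again. The fingers are behind the guard, so I'll lower them and push it towards the robot.

step_arm(
  targets=[
    {"tx":0,"ty":0,"tz":4,"roll":0,"claw":0},
    {"tx":0,"ty":0,"tz":7.5,"roll":0,"claw":0},
    {"tx":0,"ty":-1,"tz":7.5,"roll":0,"claw":0},
    {"tx":0,"ty":-2,"tz":7.5,"roll":0,"claw":0},
    {"tx":0,"ty":-3,"tz":7.5,"roll":0,"claw":0},
    {"tx":0,"ty":-4,"tz":7.5,"roll":0,"claw":0},
    {"tx":0,"ty":-5,"tz":7.5,"roll":0,"claw":0},
    {"tx":0,"ty":-6,"tz":7.5,"roll":0,"claw":0},
    {"tx":0,"ty":-6.8,"tz":7.5,"roll":0,"claw":0},
    {"tx":0,"ty":-6.8,"tz":7.5,"roll":0,"claw":0},
  ],
)

```text
clock: 10.52
eef_pos: [0.598, -0.1704, 0.1233]
tool_rot: [2.18, 2.256, 0.004]
contact_force: [1.9, 0.0, 11.7]
grip_width: 0.0006
```

```bash
python3 view.py 7
```

```text
roll 0.15 local now [ 0.051  -0.0919  0.1233] F [ 1.92  0.02 11.7 ] t 10.525
```

View pics/v7.png

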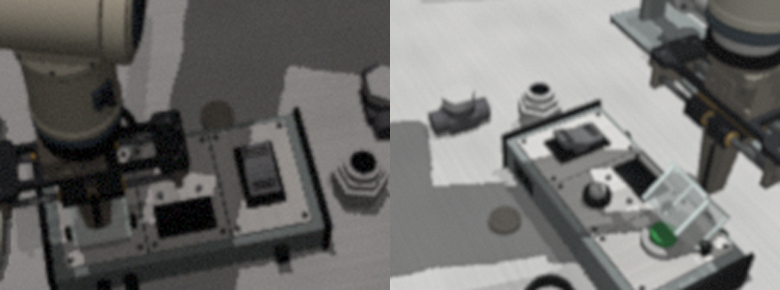

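The fingertip is bearing down on the leaning top with 11.7 N. I'll ease up while moving towards the operator, so the guard tips past balance.

step_arm(
  targets=[
    {"tx":0,"ty":-0.2,"tz":-0.7,"roll":0,"claw":0},
    {"tx":0,"ty":-0.8,"tz":-1.3,"roll":0,"claw":0},
    {"tx":0,"ty":-1.6,"tz":-1.8,"roll":0,"claw":0},
    {"tx":0,"ty":-2.5,"tz":-2.2,"roll":0,"claw":0},
    {"tx":0,"ty":-3.3,"tz":-2.6,"roll":0,"claw":0},
    {"tx":0,"ty":-3.5,"tz":-4,"roll":0,"claw":0},
    {"tx":0,"ty":-3.5,"tz":-6,"roll":0,"claw":0},
    {"tx":0,"ty":-3.5,"tz":-8,"roll":0,"claw":0},
    {"tx":0,"ty":-3.5,"tz":-8,"roll":0,"claw":0},
    {"tx":0,"ty":-3.5,"tz":-8,"roll":0,"claw":0},
  ],
)

```text
clock: 11.88
eef_pos: [0.5628, -0.1714, 0.2028]
tool_rot: [2.18, 2.256, 0.004]
contact_force: [-0.1, 0.4, -0.0]
grip_width: 0.0004
```

```bash
python3 view.py 8
```

```text
roll 0.15 local now [ 0.0158 -0.0918  0.2028] F [-0.06  0.36 -0.04] t 11.875
```

View pics/v8.png

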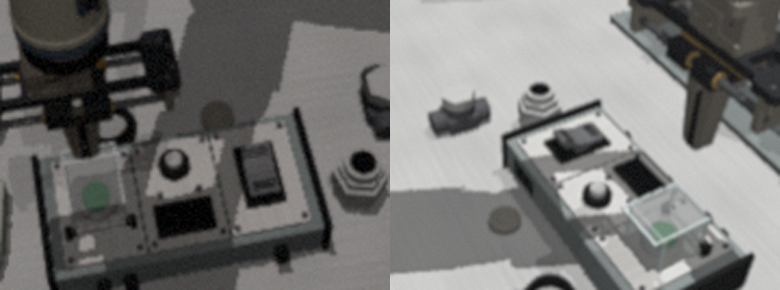

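The guard looks shut. I'll back off and measure it.

step_arm(
  targets=[
    {"tx":0,"ty":-4,"tz":-3,"roll":0,"claw":0},
    {"tx":0,"ty":-8,"tz":-5,"roll":0,"claw":0},
    {"tx":0,"ty":-12,"tz":-6,"roll":0,"claw":0},
    {"tx":0,"ty":-16,"tz":-6,"roll":0,"claw":0},
    {"tx":0,"ty":-16,"tz":-6,"roll":0,"claw":0},
    {"tx":0,"ty":-16,"tz":-6,"roll":0,"claw":0},
  ],
)

```text
clock: 12.72
eef_pos: [0.403, -0.1769, 0.2616]
tool_rot: [2.181, 2.256, 0.004]
contact_force: [0.3, 0.2, -0.3]
grip_width: 0.0009
```

```bash
python3 view.py 9; python3 - <<'E'
from h import *
from bench import optics
for n in ("scene","side"):
    p=optics.snapshot(n);p0=dict(np.load(n+"0.npz"))
    for tag,P in(("was",p0),("now",p)):
        q=cloud(P).reshape(-1,3)[(P["z_map"]>0).ravel()]
        L=np.array([W2L(X) for X in q[(abs(q[:,0]-.544)<.1)&(abs(q[:,1]+.08)<.2)]])*1000
        def med(x,y,w,zm): 
            b=L[(abs(L[:,0]-x)<3)&(abs(L[:,1]-y)<w)&(L[:,2]>zm)&(L[:,2]<130)];return len(b),round(float(np.median(b[:,2])),1) if len(b) else None
        print(n,tag,"guard",[med(x,-92,25,105) for x in(-40,-30,-15,0,15,25)],"rocker",[med(x,92,12,65) for x in(-24,-15,15,24)])
        b=L[(abs(L[:,0]+30)<20)&(abs(L[:,1])<20)];print("  vent top z",np.percentile(b[:,2],98).round(1))
E
```

```text
roll 0.13 local now [-0.1442 -0.0922  0.2616] F [ 0.26  0.21 -0.27] t 12.725
scene was guard [(42, 112.0), (49, 112.1), (46, 112.0), (48, 112.3), (46, 111.9), (58, 112.0)] rocker [(17, 75.0), (22, 75.2), (17, 79.9), (21, 83.0)]
  vent top z 81.7
scene now guard [(38, 112.1), (50, 111.3), (41, 112.7), (53, 111.9), (51, 112.2), (51, 112.1)] rocker [(19, 83.7), (29, 81.4), (24, 75.7), (25, 75.2)]
  vent top z 81.9
side was guard [(66, 112.4), (67, 112.3), (63, 112.3), (61, 112.4), (63, 112.4), (59, 112.3)] rocker [(21, 76.2), (19, 76.1), (20, 81.5), (20, 84.5)]
  vent top z 81.0
side now guard [(68, 112.5), (63, 112.4), (61, 112.5), (57, 112.2), (62, 112.3), (59, 111.9)] rocker [(0, None), (0, None), (4, 75.1), (0, None)]
  vent top z 81.3
```

View pics/v9.png

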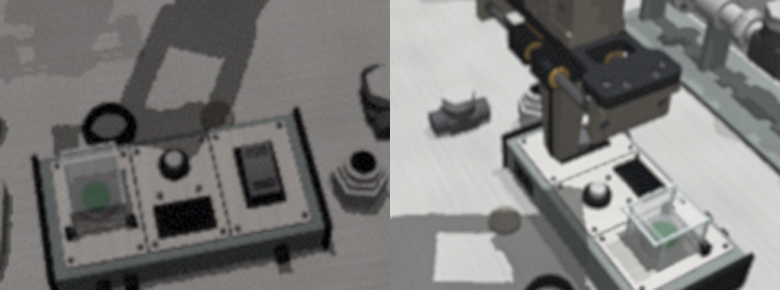

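The guard top is level at 112 mm, as it was at the start. The rocker is still on, the vent button is unmoved and the arm is clear.

```bash
python3 -c "
from bench import env
print(env.job_done())"
```

```text
the job is handed in; nothing more can be done
None
```

I ran the whole sequence with the fingertips and handed the job in with the clock at about 13 s of the 54 s; no verdict is reported.

| Step | Result | How it was checked |
|---|---|---|
| Supply rocker on | Pressed to its stop with about 11 N. Afterwards the near half read about 84 mm and the far half about 75 mm. | Depth map, scene camera |
| Guard thrown right back | Seen fully back, and it stayed there. | By eye only; angle not measured |
| Start button pressed and released | Fingertips at 76.2 mm, the fully-home height, with 16 N on them; the button was seen out again afterwards. | Tool height and force; release by eye |
| Guard shut | Top level at 112 mm, the same as at the start. | Depth maps, both cameras |
| Vent button | Top unchanged at 81–82 mm. | Depth maps, both cameras |
| Loose parts | Those in view look unmoved; their positions were not measured again. | By eye only |

- **Pressing on the guard:** while I was closing it, the fingertip briefly bore down on the leaning guard with about 12 N. I eased up and it fell shut by itself.
- **Camera disagreements:** the two cameras differed by 2–3 mm on where the console sits. In the last check the arm hid the rocker from the side camera, so its final reading comes from the scene camera alone.

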